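# Pack the craft caddy and hold it up

## Task

Tidy the design desk: set the pin jar, the glue stick and the wooden stamp upright in the teal craft caddy, lowering each one in gently rather than dropping it. Then take the caddy by the middle of its wooden handle, lift it about 10 cm off the desk, keeping it level all the way, and finish while still holding it there, steady and level, without putting it down. Leave the vase, pencil cup, notebook and stapler where they are.

Things in the scene. Friction and masses are not known exactly. Their poses are not given: they have to be found in the camera images.
- caddy: Teal open tray 210 (x) x 170 (y) x 40 mm high, walls and floor 5 mm, about 0.35 kg, loose. Two wooden end posts (30 mm wide in y, 96 high, at x = +-110, y = 0) carry a wooden bar over its middle, along x. Origin: centre of underside, z up. Floor is free on both sides of the bar; places x = +-65, y = +-42 mm take one thing each and leave finger room at the bar's middle.
- caddy_grip (a point): Middle of the caddy's wooden handle bar, 85 mm above the caddy's underside, on its centre. The bar is straight, rectangular, 16 mm wide (caddy y) and 22 mm high (from 74 to 96 mm above the underside), 210 mm long (caddy x).
- jar: Closed amber glass jar of pins with a brass lid: upright cylinder, 40 mm diameter, 72 mm high, about 0.12 kg. Origin: centre of its underside, z up.
- glue: Glue stick standing upright: white cylinder with a blue band and an orange cap, 30 mm diameter, 92 mm high, about 0.045 kg. Origin: centre of its underside, z up.
- stamp: Wooden rubber stamp standing on its square base, 44 x 44 x 22 mm; above it, on a thin neck, a dark round wooden handle 28 mm in diameter from 34 to 80 mm above the underside. About 0.09 kg. Origin: centre of its underside, z up, x and y along the base's sides.
- vase: Bystander: small clear glass vase, 56 mm diameter, 80 mm high, with a cream flower up to 145 mm high. Origin: centre of its underside.
- pencil_cup: Bystander: brass pencil cup, 72 mm diameter, 85 mm high, pens up to 145 mm high. Origin: centre of its underside.
- notebook: Bystander: purple notebook with a gold panel lying flat, 154 (x) x 214 (y) x 19 mm. Origin: centre of its underside.
- stapler: Bystander: teal and black stapler, 34 (x) x 125 (y) x 52 mm. Origin: centre of its underside.
Not all that is in view belongs to the job. Leave any green look-alike of the stamp alone.

How it is judged:
By the outcome, as a careful person would: the job done as asked, in the order asked, and still so for the second after the job is handed in, while the arm keeps its last pose, push and grip.
It also fails if it takes over 72 s, if anything falls off the work surface, if the arm or the gripper's body presses on something with over 40 N, if the wrist force passes 120 N, or if a joint passes its speed limit or range.

## Robot

A 6-joint arm with a two-finger parallel gripper is mounted at the origin on the work surface. World frame = base frame: x ahead of the robot, y to its left, z up, the work surface at z = 0. Lengths are in mm, angles in rad, forces in N, time in s.
With the tool pointing down it reaches from about 375 to 975 mm from the base axis. Payload 3.8 kg.
Tool frame: the origin (TCP) lies midway between the tips of the shut fingers; the grasp point (between the pads) lies ctrl.grasp_offset behind it (ctrl.grasp_offset is the distance from the TCP to the grasp point, in mm); z points along the fingers, y is the line along which they close (so a half turn about z gives the same grasp; the last joint's range is limited). The gripper opens to 88 mm and grips with 3 to 60 N. Pads are 18 mm wide; open, the fingers measure 123 mm over their backs; the gripper's body (75 mm by 187 mm) begins 45 mm behind the grasp point.
Start: joints at [1.215, 0.264, 1.604, -0, 1.274, -0.037], TCP at [211.561, 640.984, 238.706] pointing down, gripper open.
Joint ranges: [-2.63, 2.63], [-0.94, 2.18], [0.31, 2.57], [-1.31, 4.45], [0, 2.66], [-2.55, 2.55]. Speed limits (rad/s): [2.57, 2.57, 3.14, 3.14, 3.14, 3.14].

## Interface

Orientations are given as a rotation vector (axis times angle).
In Python, from workcell import ctrl gives the robot as it stands.
- The arm moves only by the shell command python3 -m handwheel 'ROWS' [FORCE]. ROWS is a JSON object whose one key "moves" holds a list that holds one entry, the list of rows, each a list of 7 numbers: the turn, a rotation vector about the tool's x, y, z in rad, then the shift along the tool's x, y, z in m, then the opening, from 0 (shut) to 1 (fully open). A call has exactly 8 rows; each row is the pose to reach, as a shift and turn from the pose commanded when the call began, along the tool's axes at that moment; what a row does not reach only later rows make up. A row lasts 1/8 s, in which the tool goes at most 62.5 mm and 10.7 degrees, less where a joint would pass 70% of its speed; a pose out of reach is approached as far as the arm can. A call with a gripper value outside its range is refused whole. The fingers move at their own pace and stop on an object; FORCE is the grip in N (left out, the last holds). Time passes only in rows, so rows that repeat a pose let the fingers close, or fill a call up. It gives the time, the measured TCP pose, the force, the opening and the grip force at its end, in the units of the state.
- ctrl.sense(): the state, without advancing time (a new reading comes with each control period).
- ctrl.read_camera(name): name is "scene" or "side" or "wrist"; returns a dict with "frame" (420x560x3 uint8, red, green, blue), "vfov" (degrees; the focal length in pixels is half the picture's height over the tangent of half this angle, whatever the lens; pixels are square), "cx", "cy" (the principal point, pixels), "D" ([k1, k2, p1, p2, k3] as OpenCV has them; the pictures are not rectified), "view" (4x4, takes a point from world to camera coordinates). Camera axes: x right, y up, looking along -z (the intrinsics and any distortion apply to the point x, -y, -z); pixel columns grow to the right and rows downward; lengths in mm; the calibration is good to about 2 mm. A picture is of the moment at which its call begins. There is no depth.
- ctrl.hand_in(): hands the job in; it is judged then, once.
Trained networks look in a picture, given as the dict that the camera call returned (one of the last four; its "shot" number tells which), for a name from the list of things; names that differ only in an ending like _2 or _b are one class to them, and where a whole thing is asked for, a point or a joint stands for the part that bears it (a point fixed in the world has none). Each returns a list of dicts, best first, with "score" (0 to 1); they miss things now and then, are a little off and sometimes report something else, mostly with a low value. They report only what shows in the picture. A call takes as long as a camera call. They do not tell look-alikes from the thing itself.
- ctrl.regions_of(name, picture): "mask" (420x560 bool, what is visible of it) and "rect" ([centre column, centre row, width, height] in pixels, round what is visible of it).
- ctrl.place_of(name, picture): "xy" ([column, row] in pixels: a listed point, or the origin of a listed thing).
The state is a dict: "t": time; "joint_pos": joint angles; "joint_velocities": joint speeds; "tau": joint torques, N m; "position": TCP position; "ee_rot": TCP orientation; "wrist_force": force on the tool from outside, world axes, zero at the start; "torque": the same for the moment, N m; "finger_gap": finger opening in mm; "finger_force": force on a finger pad.
Only numpy, scipy, OpenCV 4.12 (cv2) and the standard library are available. Lean on these libraries where they do the work, as an engineer would, in place of code of your own. Each camera call takes 0.05 s, during which the arm holds its last target. There are 200 camera calls.

## Working session

There is one attempt and no reset: what is moved stays moved. The work goes in short steps, Python scripts to look and compute and a shell command to move; the robot and the scene stay as the last step left them, time stands still between calls to the robot, and variables do not carry over. Pictures are saved under pics/ and viewed, at most 10 in all, crops included, and the job is handed in when it is done.

```bash
ls; mkdir -p pics; cat > h.py <<'E'
import numpy as np, cv2
from workcell import ctrl
def K(c):
    f=210/np.tan(np.radians(c["vfov"])/2); return np.array([[f,0,c["cx"]],[0,f,c["cy"]],[0,0,1.]])
def ray(c,uv):
    p=cv2.undistortPoints(np.array([[uv]],float),K(c),np.array(c["D"],float)).ravel()
    V=np.array(c["view"]); R=V[:3,:3]; o=-R.T@V[:3,3]; d=R.T@np.array([p[0],-p[1],-1.]); return o,d/np.linalg.norm(d)
def proj(c,P):
    V=np.array(c["view"]); q=(V[:3,:3]@np.atleast_2d(P).T).T+V[:3,3]; q=q*[1,-1,-1]
    return cv2.projectPoints(q.reshape(-1,1,3),np.zeros(3),np.zeros(3),K(c),np.array(c["D"],float))[0].reshape(-1,2)
def tri(rs):
    A=sum(np.eye(3)-np.outer(d,d) for o,d in rs); b=sum((np.eye(3)-np.outer(d,d))@o for o,d in rs)
    x=np.linalg.solve(A,b); return x,[np.linalg.norm((np.eye(3)-np.outer(d,d))@(x-o)) for o,d in rs]
def onz(r,z): o,d=r; return o+d*(z-o[2])/d[2]
def save(c,n): cv2.imwrite("pics/"+n,cv2.cvtColor(c["frame"],cv2.COLOR_RGB2BGR))
E
python3 - <<'E'
from h import *
np.set_printoptions(precision=1,suppress=True)
s=ctrl.sense(); print(s["position"],s["ee_rot"],ctrl.grasp_offset,s["finger_gap"])
C={n:ctrl.read_camera(n) for n in("scene","side","wrist")}
for n,c in C.items(): save(c,n+"0.png"); print(n,c["vfov"],c["D"],-np.array(c["view"])[:3,:3].T@np.array(c["view"])[:3,3])
for t in["caddy","caddy_grip","jar","glue","stamp","vase","pencil_cup","notebook","stapler"]:
  for n,c in C.items():
    print(t,n,[(np.array(r["xy"]),round(r["score"],2),onz(ray(c,r["xy"]),85 if t=="caddy_grip" else 0)[:2]) for r in ctrl.place_of(t,c)])
E
python3 -c "
import cv2
a=[cv2.imread(f'pics/{n}0.png') for n in('scene','side','wrist')]"
```

```text
pics
[211.3 640.3 237.4] [-0.5 -3.1  0. ] 18.700000000000003 88.04347064396656
scene 47.529081676179125 [0.1 0.  0.  0.  0. ] [1287.1  663.4  770.2]
side 47.50412101900717 [-0.1  0.   0.   0.   0. ] [-236.8 -832.5 1034.5]
wrist 71.0623035520197 [-0.1  0.   0.   0.   0. ] [141.5 663.2 384.1]
caddy scene [(array([259.5, 209.2]), 0.76, array([ 506.3, -151.8]))]
caddy side [(array([287.8, 254.8]), 0.9, array([ 507.7, -161.2]))]
caddy wrist []
caddy_grip scene [(array([255.1, 179.8]), 0.6, array([ 498.5, -174.9]))]
caddy_grip side [(array([289.1, 233.7]), 0.73, array([ 509.6, -159.2]))]
caddy_grip wrist []
jar scene [(array([342.1, 291.8]), 0.73, array([609.7, 221.2]))]
jar side [(array([233.9, 183.5]), 0.55, array([615.9, 215.5]))]
jar wrist []
glue scene [(array([416.1, 273.2]), 0.58, array([437.7, 308.3]))]
glue side [(array([179.8, 188.7]), 0.53, array([456.1, 320.7])), (array([337.7, 218.4]), 0.39, array([ 746.5, -155.9]))]
glue wrist [(array([139.3, 365.3]), 0.55, array([436.9, 319.1]))]
stamp scene [(array([382.4, 257.7]), 0.87, array([444.8, 219.9])), (array([328.6, 230.1]), 0.76,
[... 410 characters left out ...]
, 0.96, array([747.7,  20. ]))]
vase side [(array([302.5, 191.7]), 0.57, array([762.9,  19.2])), (array([207.2, 216.6]), 0.56, array([436.1, 139. ]))]
vase wrist []
pencil_cup scene [(array([192. , 248.1]), 0.63, array([ 749.5, -150.6]))]
pencil_cup side [(array([335.2, 215.8]), 0.78, array([ 750.3, -141.8]))]
pencil_cup wrist []
notebook scene [(array([195.8, 162.7]), 0.89, array([ 460.3, -502.3]))]
notebook side [(array([365. , 335.3]), 0.86, array([ 448.7, -503. ]))]
notebook wrist []
stapler scene [(array([390.2, 339.5]), 0.83, array([651.2, 373.4]))]
stapler side [(array([213.4, 160. ]), 0.67, array([653.2, 379.4])), (array([230.6, 182.7]), 0.66, array([610.2, 227. ]))]
stapler wrist []
```

View pics/scene0.png

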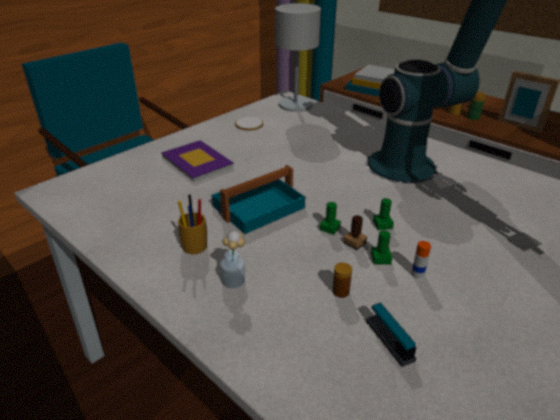

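View pics/side0.png

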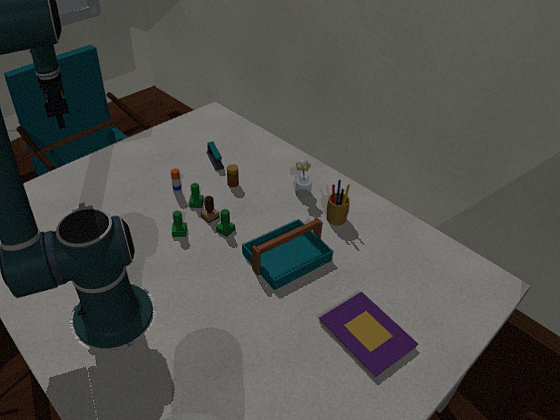

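```bash
cat >> h.py <<'E'
from scipy.spatial.transform import Rotation as Ro
def step(P,yaw,grasp=True):
    """row (turn, shift m) to bring grasp point (or TCP) to P with tool y at world angle yaw (deg), z down; half turn free"""
    s=ctrl.sense(); R=Ro.from_rotvec(s["ee_rot"]); p=np.array(s["position"],float)
    P=np.array(P,float)-([0,0,ctrl.grasp_offset] if grasp else 0)
    best=None
    for a in (yaw,yaw+180):
        c,q=np.cos(np.radians(a)),np.sin(np.radians(a))
        T=Ro.from_matrix(np.array([[q,c,0],[-c,q,0],[0,0,-1.]])) if 0 else Ro.from_matrix(np.column_stack([np.cross([c,q,0],[0,0,-1]),[c,q,0],[0,0,-1]]))
        rv=(R.inv()*T).as_rotvec()
        if best is None or np.linalg.norm(rv)<np.linalg.norm(best): best=rv
    sh=R.inv().apply(P-p)/1000
    print("row",np.round(best,3).tolist(),np.round(sh,4).tolist(),"t",round(s["t"],2))
E
python3 -c "
from h import *
step((480,130,300),0,False)"
```

```text
row [0.0, -0.0, 1.252] [-0.4151, -0.4011, -0.0613] t 1.5
```

```bash
python3 -m handwheel '{"moves":[[[0,0,1.25,-0.415,-0.4,-0.06,1],[0,0,1.25,-0.415,-0.4,-0.06,1],[0,0,1.25,-0.415,-0.4,-0.06,1],[0,0,1.25,-0.415,-0.4,-0.06,1],[0,0,1.25,-0.415,-0.4,-0.06,1],[0,0,1.25,-0.415,-0.4,-0.06,1],[0,0,1.25,-0.415,-0.4,-0.06,1],[0,0,1.25,-0.415,-0.4,-0.06,1]]]}'
python3 - <<'E'
from h import *
np.set_printoptions(precision=1,suppress=True)
c=ctrl.read_camera("wrist"); save(c,"wrist1.png"); print(-np.array(c["view"])[:3,:3].T@np.array(c["view"])[:3,3],c["view"])
for t in["jar","glue","stamp","caddy","caddy_grip"]:
    print(t,[(np.array(r["xy"]),round(r["score"],2),onz(ray(c,r["xy"]),85 if t=="caddy_grip" else 0)[:2]) for r in ctrl.place_of(t,c)])
E
```

```text
t: 2.5
position: [444.1, 199.2, 291.1]
ee_rot: [2.22, 2.222, 0.002]
wrist_force: [0.6, -0.0, -0.9]
finger_gap: 88.1
finger_force: 0.0
[444.2 272.5 437.7] [[   1.     0.     0.  -444.6]
 [  -0.     1.    -0.3 -136. ]
 [  -0.     0.3    1.  -496.9]
 [   0.     0.     0.     1. ]]
jar [(array([385.6, 162.1]), 0.77, array([606.1, 216.8]))]
glue []
stamp [(array([275.1, 216.5]), 0.75, array([440.6, 131.3])), (array([279.1, 159.9]), 0.72, array([446.6, 219.3])), (array([203. , 206.6]), 0.71, array([328.5, 147.3])), (array([273.6, 265.5]), 0.66, array([437.9,  46.3]))]
caddy [(array([305.2, 363.5]), 0.68, array([ 496.6, -159.4]))]
caddy_grip [(array([276.1, 212.9]), 0.74, array([442.5, 163.5])), (array([271.7,  90.8]), 0.55, array([437.6, 307.5]))]
```

View pics/wrist1.png

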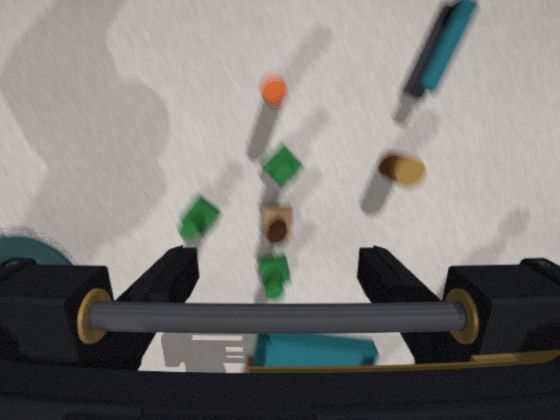

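```bash
cat >> h.py <<'E'
from scipy.optimize import least_squares
def cyl(r,z0,z1): 
    a=np.linspace(0,2*np.pi,40,endpoint=False); return np.array([[r*np.cos(t),r*np.sin(t),z] for z in(z0,z1) for t in a])
def box(x,y,z0,z1,cx=0,cy=0): return np.array([[cx+i*x/2,cy+j*y/2,z] for i in(-1,1) for j in(-1,1) for z in(z0,z1)])
MOD=dict(jar=cyl(20,0,72),glue=cyl(15,0,92),stamp=np.vstack([box(44,44,0,22),cyl(14,34,80)]),
 caddy=np.vstack([box(210,170,0,40),box(10,30,0,96,-110),box(10,30,0,96,110)]))
A=np.linspace(0,2*np.pi,24,endpoint=False); U=np.c_[np.cos(A),np.sin(A)]
def fit(name,cams,near,yaw=None,tol=40):
    obs=[]
    for c in cams:
        for r in ctrl.regions_of(name,c):
            m=r["mask"].astype(np.uint8); n,l,st,ce=cv2.connectedComponentsWithStats(m)
            if n<2: continue
            uv=ce[1+np.argmax(st[1:,4])]; g=onz(ray(c,uv),40)
            if np.hypot(*(g[:2]-near))<tol:
                ys,xs=np.nonzero(l==1+np.argmax(st[1:,4])); 
                if xs.min()<2 or ys.min()<2 or xs.max()>557 or ys.max()>417: continue
                obs.append((c,((np.c_[xs,ys])@U.T).max(0)+.25)); break
    M=MOD[name]
    def f(p):
        w=p[3] if yaw is not None else 0; Rz=Ro.from_euler("z",w).as_matrix()
        Q=M@Rz.T+[p[0],p[1],p[2]]
        return np.concatenate([(proj(c,Q)@U.T).max(0)-h for c,h in obs])
    s=least_squares(f,[*near,0]+([yaw] if yaw is not None else []),loss="soft_l1",x_scale=[10,10,10]+([.1] if yaw is not None else []))
    rm=[round(float(np.sqrt((f(s.x)[24*i:24*i+24]**2).mean())),2) for i in range(len(obs))]
    print(name,len(obs),np.round(s.x,3).tolist(),"rms px",rm); return s.x
E
python3 - <<'E'
from h import *
C=[ctrl.read_camera(n) for n in("scene","side","wrist")]
fit("jar",C,(608,218)); fit("glue",C,(440,312)); fit("stamp",C,(443,142),0.)
for y in(-.3,0,.3): fit("caddy",C[:2],(507,-158),y,60)
step((444,142,60),0)
E
```

```text
jar 3 [610.519, 218.231, -0.323] rms px [0.73, 0.45, 0.64]
glue 3 [437.14, 313.139, -1.842] rms px [0.63, 1.16, 0.57]
stamp 3 [441.638, 134.398, -2.457, 0.003] rms px [0.58, 1.17, 0.88]
caddy 2 [500.224, -162.814, -2.422, -0.178] rms px [0.59, 0.57]
caddy 2 [500.224, -162.814, -2.422, -0.178] rms px [0.59, 0.57]
caddy 2 [500.224, -162.814, -2.422, -0.178] rms px [0.59, 0.57]
row [0.0, 0.0, 0.002] [-0.0589, 0.0004, 0.2492] t 3.7
```

```bash
python3 -m handwheel '{"moves":[[[0,0,0,-0.066,-0.002,0.03,0.7],[0,0,0,-0.066,-0.002,0.09,0.7],[0,0,0,-0.066,-0.002,0.15,0.7],[0,0,0,-0.066,-0.002,0.2,0.7],[0,0,0,-0.066,-0.002,0.235,0.7],[0,0,0,-0.066,-0.002,0.251,0.7],[0,0,0,-0.066,-0.002,0.251,0.7],[0,0,0,-0.066,-0.002,0.251,0.7]]]}' 20; python3 - <<'E'
from h import *
c=ctrl.read_camera("wrist"); save(c,"wrist2.png"); step((441.6,134.4,58),0)
E
```

```text
t: 4.7
position: [443.1, 135.4, 41.0]
ee_rot: [2.218, 2.223, 0.004]
wrist_force: [0.6, -0.5, 0.3]
finger_gap: 61.8
finger_force: 0.0
row [0.003, -0.001, 0.002] [-0.0011, -0.0017, 0.002] t 4.75
```

View pics/wrist2.png

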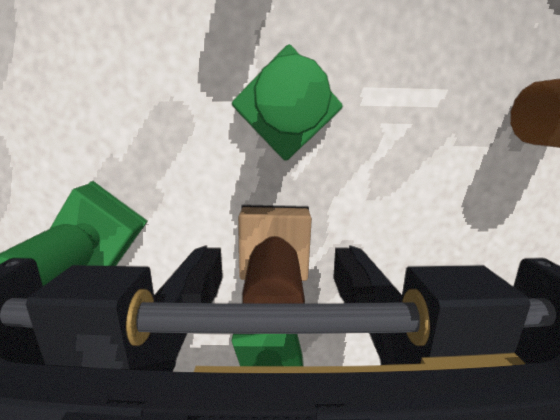

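The picture shows the brown stamp's handle at about (275,270), centred between the fingers at columns 220 and 337. The green look-alikes are clear of them. I'll close and lift.

```bash
python3 -m handwheel '{"moves":[[[0,0,0,-0.001,-0.001,0.001,0],[0,0,0,-0.001,-0.001,0.001,0],[0,0,0,-0.001,-0.001,0.001,0],[0,0,0,-0.001,-0.001,0.001,0],[0,0,0,-0.001,-0.001,-0.03,0],[0,0,0,-0.001,-0.001,-0.08,0],[0,0,0,-0.001,-0.001,-0.13,0],[0,0,0,-0.001,-0.001,-0.13,0]]]}' 20; python3 -c "
from h import *
step((428.8,-192.6,190),-10.2); print(ctrl.sense()['finger_gap'])"
```

```text
t: 5.75
position: [443.9, 134.9, 174.1]
ee_rot: [2.216, 2.22, 0.013]
wrist_force: [0.3, 0.6, -0.9]
finger_gap: 27.5
finger_force: 20.0
row [0.009, -0.003, 0.18] [-0.3275, -0.0158, 0.0019] t 5.75
27.54014251143102
```

```bash
python3 -m handwheel '{"moves":[[[0,0,0.05,-0.04,-0.002,0,0],[0,0,0.1,-0.095,-0.005,0,0],[0,0,0.18,-0.155,-0.008,0,0],[0,0,0.18,-0.215,-0.012,0,0],[0,0,0.18,-0.27,-0.014,0,0],[0,0,0.18,-0.31,-0.016,0,0],[0,0,0.18,-0.327,-0.016,0,0],[0,0,0.18,-0.327,-0.016,0,0]]]}'; python3 - <<'E'
from h import *
C=[ctrl.read_camera(n) for n in("scene","side","wrist")]; save(C[2],"wrist3.png")
fit("caddy",C[:2],(500,-162),-.17,60)
r=[ray(c,ctrl.place_of("caddy_grip",c)[0]["xy"]) for c in C[:2] if ctrl.place_of("caddy_grip",c)]
if len(r)>1: print(tri(r))
step((428.8,-192.6,65),-10.2)
E
```

```text
t: 6.75
position: [424.5, -193.1, 168.3]
ee_rot: [-2.41, -2.011, 0.001]
wrist_force: [0.3, -0.3, -1.8]
finger_gap: 27.5
finger_force: 20.0
caddy 1 [502.313, -162.826, -3.097, -0.166] rms px [0.28]
row [0.0, -0.0, 0.002] [0.0002, 0.0034, 0.1232] t 7.15
```

View pics/wrist3.png

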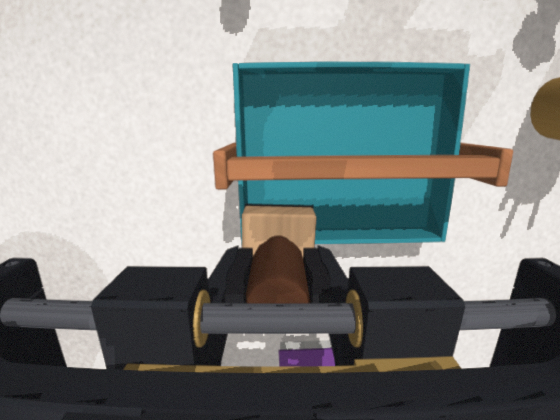

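```bash
python3 - <<'E'
from h import *
c=ctrl.read_camera("wrist")
L=np.array([[-105,85,40],[105,85,40],[105,-85,40],[-115,0,96],[115,0,96]],float)
obs=np.array([[235,64],[469,64],[445,242],[216,157],[511,154]],float)
f=lambda p,L=L:proj(c,L@Ro.from_euler("z",p[2]).as_matrix().T+[p[0],p[1],0])
print(np.round(f([500.2,-162.8,-.178])).tolist())
s=least_squares(lambda p:(f(p,L[:3])-obs[:3]).ravel(),[500,-162,-.17],x_scale=[1,1,.01]); print(s.x,s.fun)
E
```

```text
[[235.0, 59.0], [472.0, 64.0], [445.0, 241.0], [215.0, 166.0], [512.0, 168.0]]
[ 4.99334829e+02 -1.65123293e+02 -1.62671554e-01] [-1.6541624  -0.21667527  1.3648997   0.43984571  0.47742968  0.09470456]
```

```bash
python3 -m handwheel '{"moves":[[[0,0,0,-0.001,0.004,0.03,0],[0,0,0,-0.001,0.004,0.06,0],[0,0,0,-0.001,0.004,0.09,0],[0,0,0,-0.001,0.004,0.108,0],[0,0,0,-0.001,0.004,0.114,0],[0,0,0,-0.001,0.004,0.117,0],[0,0,0,-0.001,0.004,0.12,0],[0,0,0,-0.001,0.004,0.12,0]]]}'
```

```text
t: 8.2
position: [429.4, -194.9, 50.0]
ee_rot: [2.409, 2.015, 0.001]
wrist_force: [0.3, 0.5, -0.6]
finger_gap: 27.2
finger_force: 20.0
```

```bash
python3 -m handwheel '{"moves":[[[0,0,0,0,0,0.001,0],[0,0,0,0,0,0.002,0],[0,0,0,0,0,0.003,0],[0,0,0,0,0,0.003,0.35],[0,0,0,0,0,0.003,0.55],[0,0,0,0,0,0.003,0.55],[0,0,0,0,0,0.003,0.55],[0,0,0,0,0,-0.01,0.55]]]}'; python3 -c "
from h import *
c=ctrl.read_camera('wrist'); save(c,'wrist4.png')"
```

```text
t: 9.2
position: [427.9, -194.2, 59.0]
ee_rot: [-2.408, -2.014, 0.002]
wrist_force: [-0.1, -0.0, -0.2]
finger_gap: 48.5
finger_force: 0.0
```

View pics/wrist4.png

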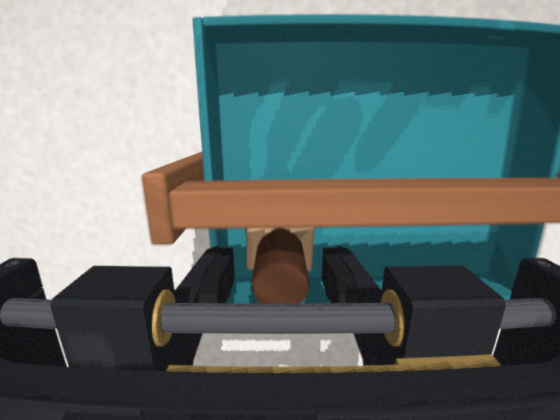

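```bash
python3 -c "
from h import *
step((610.5,218.2,160),0); step((610.5,218.2,57),0)"
```

```text
row [0.001, 0.001, -0.178] [0.4387, 0.1048, -0.08] t 9.25
row [0.001, 0.001, -0.178] [0.4388, 0.1047, 0.023] t 9.25
```

```bash
python3 -m handwheel '{"moves":[[[0,0,0,0,0,-0.05,0.6],[0,0,0,0,0,-0.11,0.6],[0,0,-0.1,0.06,0.015,-0.11,0.8],[0,0,-0.178,0.12,0.03,-0.11,0.8],[0,0,-0.178,0.18,0.045,-0.11,0.8],[0,0,-0.178,0.24,0.06,-0.1,0.8],[0,0,-0.178,0.3,0.075,-0.09,0.8],[0,0,-0.178,0.36,0.09,-0.08,0.8]]]}'; python3 -c "
from h import *
step((610.5,218.2,57),0)"
```

```text
t: 10.25
position: [582.2, 145.4, 140.4]
ee_rot: [2.22, 2.221, 0.002]
wrist_force: [1.9, 0.3, 0.2]
finger_gap: 70.5
finger_force: 0.0
row [0.002, -0.0, 0.0] [0.0728, 0.0282, 0.1021] t 10.25
```

```bash
python3 -m handwheel '{"moves":[[[0,0,0,0.05,0.02,0,0.8],[0,0,0,0.072,0.028,0,0.8],[0,0,0,0.072,0.028,0.04,0.8],[0,0,0,0.072,0.028,0.08,0.8],[0,0,0,0.072,0.028,0.102,0.8],[0,0,0,0.072,0.028,0.102,0.8],[0,0,0,0.072,0.028,0.102,0.8],[0,0,0,0.072,0.028,0.102,0.8]]]}'; python3 -c "
from h import *
c=ctrl.read_camera('wrist'); save(c,'wrist5.png')
fit('jar',[c],(610,218)); step((610.5,218.2,57),0)"
```

```text
t: 11.25
position: [610.7, 215.6, 39.8]
ee_rot: [2.22, 2.22, 0.005]
wrist_force: [-0.0, -0.7, 0.2]
finger_gap: 70.8
finger_force: 0.0
jar 1 [609.869, 216.922, -4.924] rms px [4.87]
row [0.003, -0.001, -0.0] [0.0027, 0.0002, 0.0009] t 11.35
```

View pics/wrist5.png

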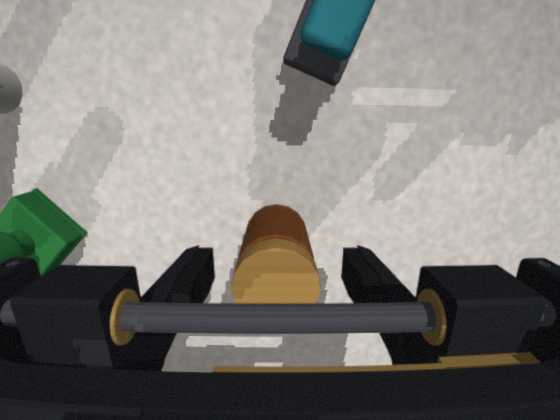

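The jar's lid, at about (277,275), sits centred between the fingers at columns 213 and 343. I'll shift about 2 mm along tool x, then grip and lift.

```bash
python3 -m handwheel '{"moves":[[[0,0,0,0.002,0,0.001,0.8],[0,0,0,0.002,0,0.001,0],[0,0,0,0.002,0,0.001,0],[0,0,0,0.002,0,0.001,0],[0,0,0,0.002,0,0.001,0],[0,0,0,0.002,0,-0.04,0],[0,0,0,0.002,0,-0.09,0],[0,0,0,0.002,0,-0.13,0]]]}' 25; python3 -c "
from h import *
step((571.1,-133.6,188),-9.8)"
```

```text
t: 12.35
position: [609.1, 217.3, 169.1]
ee_rot: [2.221, 2.221, 0.001]
wrist_force: [0.6, -0.4, -1.3]
finger_gap: 39.0
finger_force: 25.0
row [0.0, -0.0, 0.171] [-0.3509, -0.038, -0.0003] t 12.35
```

```bash
python3 -m handwheel '{"moves":[[[0,0,0.06,-0.04,-0.004,0,0],[0,0,0.12,-0.1,-0.01,0,0],[0,0,0.171,-0.16,-0.017,0,0],[0,0,0.171,-0.22,-0.024,0,0],[0,0,0.171,-0.28,-0.03,0,0],[0,0,0.171,-0.33,-0.036,0,0],[0,0,0.171,-0.351,-0.038,0,0],[0,0,0.171,-0.351,-0.038,0,0]]]}'; python3 - <<'E'
from h import *
c=ctrl.read_camera("scene"); fit("caddy",[c],(500,-164),-.17,60)
step((571.1,-133.6,62),-9.8)
E
```

```text
t: 13.35
position: [570.8, -134.5, 167.3]
ee_rot: [-2.405, -2.02, -0.0]
wrist_force: [0.1, 0.3, -1.6]
finger_gap: 39.7
finger_force: 25.0
caddy 1 [480.403, -181.783, -19.475, -0.162] rms px [0.4]
row [-0.001, -0.001, 0.0] [-0.001, 0.0002, 0.124] t 13.45
```

```bash
python3 -m handwheel '{"moves":[[[0,0,0,0,0,0.03,0],[0,0,0,0,0,0.06,0],[0,0,0,0,0,0.09,0],[0,0,0,0,0,0.106,0],[0,0,0,0,0,0.113,0],[0,0,0,0,0,0.117,0],[0,0,0,0,0,0.119,0],[0,0,0,0,0,0.12,0]]]}'; python3 -m handwheel '{"moves":[[[0,0,0,0,0,0.0005,0],[0,0,0,0,0,0.001,0],[0,0,0,0,0,0.0015,0],[0,0,0,0,0,0.002,0],[0,0,0,0,0,0.0025,0],[0,0,0,0,0,0.003,0],[0,0,0,0,0,0.003,0],[0,0,0,0,0,0.003,0]]]}'
```

```text
t: 14.45
position: [571.7, -134.0, 48.3]
ee_rot: [2.402, 2.023, 0.001]
wrist_force: [0.1, -1.1, -0.9]
finger_gap: 39.3
finger_force: 25.0
t: 15.45
position: [571.1, -133.7, 44.5]
ee_rot: [-2.403, -2.024, 0.0]
wrist_force: [-0.8, -0.6, -1.4]
finger_gap: 39.5
finger_force: 25.0
```

```bash
python3 -m handwheel '{"moves":[[[0,0,0,0,0,0.0005,0],[0,0,0,0,0,0.0005,0],[0,0,0,0,0,0.001,0],[0,0,0,0,0,0.001,0],[0,0,0,0,0,0.0015,0],[0,0,0,0,0,0.0015,0],[0,0,0,0,0,0.0015,0],[0,0,0,0,0,0.0015,0]]]}'
```

```text
t: 16.45
position: [571.1, -133.7, 43.1]
ee_rot: [2.403, 2.024, -0.0]
wrist_force: [0.1, -0.6, -1.5]
finger_gap: 39.3
finger_force: 25.0
```

```bash
python3 -m handwheel '{"moves":[[[0,0,0,0,0,0.0005,0],[0,0,0,0,0,0.0005,0],[0,0,0,0,0,0.001,0],[0,0,0,0,0,0.001,0],[0,0,0,0,0,0.0015,0],[0,0,0,0,0,0.0015,0],[0,0,0,0,0,0.0015,0],[0,0,0,0,0,0.0015,0]]]}'; python3 -c "
from h import *
c=ctrl.read_camera('scene'); cv2.imwrite('pics/s6.png',cv2.resize(cv2.cvtColor(c['frame'],cv2.COLOR_RGB2BGR)[130:270,160:340],None,fx=4,fy=4))"
```

```text
t: 17.45
position: [571.1, -133.7, 41.5]
ee_rot: [-2.403, -2.024, 0.0]
wrist_force: [0.1, -0.2, -1.7]
finger_gap: 39.2
finger_force: 25.0
```

View pics/s6.png

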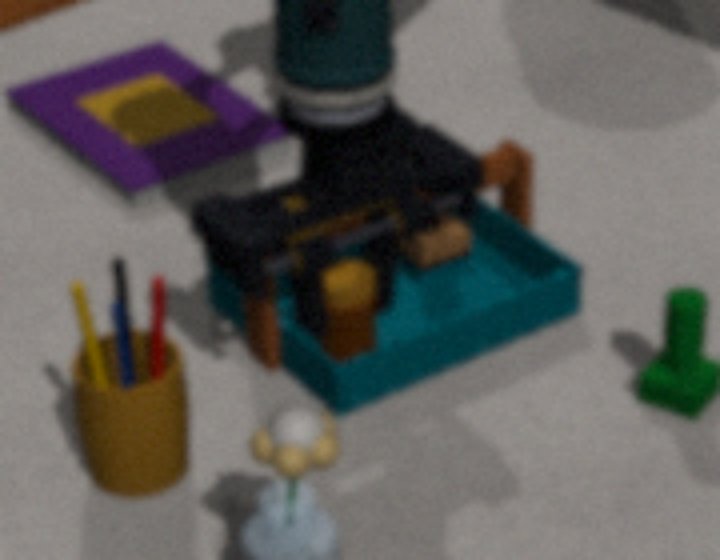

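```bash
python3 - <<'E'
from h import *
C=[ctrl.read_camera(n) for n in("scene","side","wrist")]
fit("jar",C[:2],(571,-134)); 
P=MOD["stamp"][:8]@Ro.from_euler("z",-.17).as_matrix().T+[428.9,-194.4,5]
H=np.array([[428.9,-194.4,5+34],[428.9,-194.4,85]])
print("stamp base pred scene",((proj(C[0],P)-[160,130])*4).round().tolist(),((proj(C[0],H)-[160,130])*4).round().tolist())
for c in C: print([(np.array(r["rect"]).round(),round(r["score"],2)) for r in ctrl.regions_of("stamp",c)][:6])
I=[cv2.cvtColor(c["frame"],cv2.COLOR_RGB2BGR) for c in C]
s=cv2.resize(I[1][190:320,210:370],(480,390)); 
w=cv2.resize(I[2],(320,240)); o=np.zeros((390,800,3),np.uint8); o[:,:480]=s; o[:240,480:]=w
cv2.imwrite("pics/s7.png",o)
E
```

```text
jar 2 [548.706, -158.434, -17.519] rms px [2.23, 7.14]
stamp base pred scene [[438.0, 226.0], [438.0, 201.0], [472.0, 251.0], [473.0, 226.0], [391.0, 244.0], [390.0, 219.0], [425.0, 270.0], [424.0, 244.0]] [[431.0, 208.0], [430.0, 154.0]]
[(array([330., 219.,  22.,  34.]), 0.86), (array([383., 250.,  20.,  38.]), 0.77), (array([382., 217.,  21.,  30.]), 0.7), (array([270., 189.,  20.,  14.]), 0.45)]
[(array([223., 224.,  24.,  29.]), 0.79), (array([179., 223.,  17.,  30.]), 0.72), (array([197., 194.,  12.,  22.]), 0.67), (array([277., 265.,  20.,  25.]), 0.6)]
[(array([ 71., 342.,  17.,  21.]), 0.78), (array([24., 18., 48., 34.]), 0.78), (array([177., 270., 352., 198.]), 0.61)]
```

View pics/s7.png

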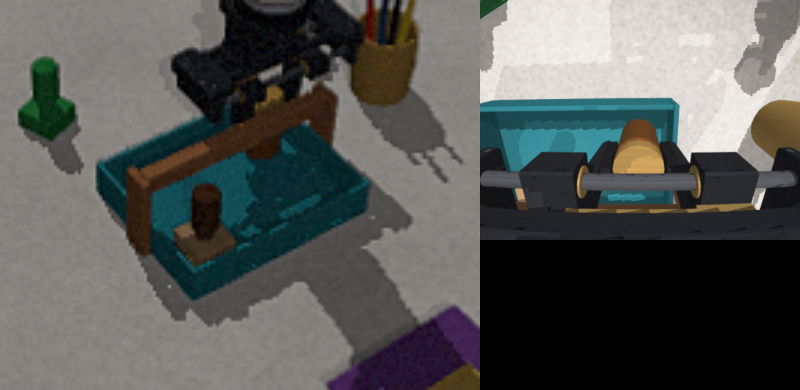

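```bash
python3 -m handwheel '{"moves":[[[0,0,0,0,0,0.0005,0],[0,0,0,0,0,0.0005,0],[0,0,0,0,0,0.001,0],[0,0,0,0,0,0.001,0],[0,0,0,0,0,0.0015,0],[0,0,0,0,0,0.0015,0],[0,0,0,0,0,0.0015,0],[0,0,0,0,0,0.0015,0]]]}' 10; python3 -c "
from h import *
for i in range(4):
  ctrl.read_camera('wrist'); s=ctrl.sense(); print(s['wrist_force'],s['position'],s['finger_gap'])"
```

```text
t: 18.9
position: [571.4, -133.8, 41.2]
ee_rot: [2.403, 2.024, 0.0]
wrist_force: [-2.6, 1.2, 7.3]
finger_gap: 39.7
finger_force: 10.0
[-2.56824827  2.29755787  7.9160189 ] [ 571.4478242  -133.81027679   41.22238606] 39.76734972060474
[-2.89652076  0.924446    7.19019821] [ 571.41577859 -133.78634058   41.1842101 ] 39.54022257399092
[-2.97314977  0.58604313  6.94721228] [ 571.45117917 -133.80330973   41.2349502 ] 39.176297226890085
[-2.72437847  1.21376549  7.3784613 ] [ 571.42428711 -133.81226703   41.22282938] 39.89261274352664
```

```bash
python3 -m handwheel '{"moves":[[[0,0,0,0,0,-0.001,0],[0,0,0,0,0,-0.001,0],[0,0,0,0,0,-0.001,0.53],[0,0,0,0,0,-0.001,0.53],[0,0,0,0,0,-0.001,0.53],[0,0,0,0,0,-0.02,0.53],[0,0,0,0,0,-0.06,0.6],[0,0,0,0,0,-0.11,0.7]]]}' ; python3 -c "
from h import *
step((437.1,313.1,150),0)"
```

```text
t: 20.1
position: [570.4, -133.6, 151.3]
ee_rot: [-2.402, -2.023, 0.001]
wrist_force: [1.0, -0.9, 0.4]
finger_gap: 60.4
finger_force: 0.0
row [-0.002, -0.0, -0.171] [0.4174, -0.2073, 0.0204] t 20.1
```

```bash
python3 -m handwheel '{"moves":[[[0,0,-0.1,0.05,-0.025,0,0.7],[0,0,-0.171,0.104,-0.052,0,0.7],[0,0,-0.171,0.158,-0.078,0,0.7],[0,0,-0.171,0.212,-0.105,0,0.7],[0,0,-0.171,0.266,-0.132,0,0.7],[0,0,-0.171,0.32,-0.159,0,0.7],[0,0,-0.171,0.374,-0.186,0,0.7],[0,0,-0.171,0.417,-0.207,0.02,0.7]]]}' ; python3 -c "
from h import *
step((437.1,313.1,72),0)"
```

```text
t: 21.1
position: [439.1, 315.9, 133.5]
ee_rot: [2.219, 2.222, 0.011]
wrist_force: [-0.2, -0.3, 0.8]
finger_gap: 61.8
finger_force: 0.0
row [0.006, -0.004, 0.001] [-0.0031, -0.0025, 0.0802] t 21.1
```

```bash
python3 -m handwheel '{"moves":[[[0,0,0,-0.003,-0.002,0,0.7],[0,0,0,-0.003,-0.002,0.03,0.7],[0,0,0,-0.003,-0.002,0.06,0.7],[0,0,0,-0.003,-0.002,0.08,0.7],[0,0,0,-0.003,-0.002,0.08,0.7],[0,0,0,-0.003,-0.002,0.08,0.7],[0,0,0,-0.003,-0.002,0.08,0.7],[0,0,0,-0.003,-0.002,0.08,0.7]]]}' ; python3 -c "
from h import *
c=ctrl.read_camera('wrist'); save(c,'wrist8.png')
step((437.1,313.1,72),0)"
```

```text
t: 22.1
position: [436.8, 309.7, 51.1]
ee_rot: [2.221, 2.221, 0.003]
wrist_force: [0.4, -0.3, -0.5]
finger_gap: 61.9
finger_force: 0.0
row [0.001, -0.001, 0.0] [0.0034, 0.0005, -0.0024] t 22.15
```

View pics/wrist8.png

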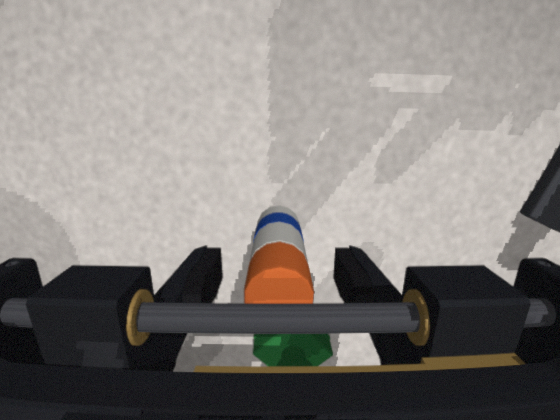

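The glue stick's orange cap, at about (279,270), is centred between the fingers at columns 220 and 337. I'll shift 3 mm along tool x, then grip and lift.

```bash
python3 -m handwheel '{"moves":[[[0,0,0,0.003,0,0,0.7],[0,0,0,0.003,0,0,0],[0,0,0,0.003,0,0,0],[0,0,0,0.003,0,0,0],[0,0,0,0.003,0,0,0],[0,0,0,0.003,0,-0.03,0],[0,0,0,0.003,0,-0.08,0],[0,0,0,0.003,0,-0.13,0]]]}' 15; python3 -c "
from h import *
step((443.1,-111.6,200),-9.8)"
```

```text
t: 23.15
position: [435.5, 312.0, 180.8]
ee_rot: [-2.221, -2.221, 0.002]
wrist_force: [1.2, 0.5, 0.7]
finger_gap: 29.9
finger_force: 15.0
row [-0.001, 0.001, 0.171] [-0.4236, 0.0076, -0.0002] t 23.15
```

```bash
python3 -m handwheel '{"moves":[[[0,0,0.06,-0.045,0.001,0,0],[0,0,0.12,-0.1,0.002,0,0],[0,0,0.171,-0.16,0.003,0,0],[0,0,0.171,-0.22,0.004,0,0],[0,0,0.171,-0.28,0.005,0,0],[0,0,0.171,-0.34,0.006,0,0],[0,0,0.171,-0.395,0.007,0,0],[0,0,0.171,-0.424,0.007,0,0]]]}' ; python3 - <<'E'
from h import *
C=[ctrl.read_camera(n) for n in("scene","side")]
fit("caddy",C,(500,-164),-.17,70)
step((443.1,-111.6,75),-9.8)
E
```

```text
t: 24.15
position: [442.7, -114.1, 180.1]
ee_rot: [2.405, 2.02, -0.0]
wrist_force: [1.1, 0.2, -0.7]
finger_gap: 29.4
finger_force: 15.0
caddy 2 [499.664, -163.464, -2.962, -0.169] rms px [0.87, 1.3]
row [-0.001, -0.001, -0.002] [-0.0001, 0.0004, 0.1235] t 24.35
```

```bash
python3 -m handwheel '{"moves":[[[0,0,0,0,0,0.03,0],[0,0,0,0,0,0.06,0],[0,0,0,0,0,0.09,0],[0,0,0,0,0,0.106,0],[0,0,0,0,0,0.114,0],[0,0,0,0,0,0.118,0],[0,0,0,0,0,0.12,0],[0,0,0,0,0,0.121,0]]]}'; python3 -m handwheel '{"moves":[[[0,0,0,0,0,0.0005,0],[0,0,0,0,0,0.001,0],[0,0,0,0,0,0.0015,0],[0,0,0,0,0,0.002,0],[0,0,0,0,0,0.002,0],[0,0,0,0,0,0.0025,0],[0,0,0,0,0,0.0025,0],[0,0,0,0,0,0.0025,0]]]}'
```

```text
t: 25.35
position: [443.7, -111.8, 59.7]
ee_rot: [2.402, 2.023, 0.001]
wrist_force: [0.8, -0.5, -0.8]
finger_gap: 29.5
finger_force: 15.0
t: 26.35
position: [443.1, -111.6, 56.5]
ee_rot: [2.403, 2.024, -0.0]
wrist_force: [0.3, 1.0, -0.0]
finger_gap: 29.5
finger_force: 15.0
```

```bash
python3 -m handwheel '{"moves":[[[0,0,0,0,0,0.0005,0],[0,0,0,0,0,0.0005,0],[0,0,0,0,0,0.001,0],[0,0,0,0,0,0.001,0],[0,0,0,0,0,0.0015,0],[0,0,0,0,0,0.0015,0],[0,0,0,0,0,0.0015,0],[0,0,0,0,0,0.0015,0]]]}' 10
```

```text
t: 27.35
position: [443.1, -111.6, 55.0]
ee_rot: [-2.403, -2.024, -0.0]
wrist_force: [0.5, 0.0, -0.3]
finger_gap: 29.6
finger_force: 10.0
```

```bash
python3 -m handwheel '{"moves":[[[0,0,0,0,0,0.0005,0],[0,0,0,0,0,0.0005,0],[0,0,0,0,0,0.001,0],[0,0,0,0,0,0.001,0],[0,0,0,0,0,0.0015,0],[0,0,0,0,0,0.0015,0],[0,0,0,0,0,0.0015,0],[0,0,0,0,0,0.0015,0]]]}' 8
```

```text
t: 28.35
position: [443.5, -111.7, 54.6]
ee_rot: [2.403, 2.023, 0.0]
wrist_force: [-3.0, 0.8, 9.1]
finger_gap: 29.7
finger_force: 8.0
```

```bash
python3 -m handwheel '{"moves":[[[0,0,0,0,0,-0.001,0],[0,0,0,0,0,-0.001,0],[0,0,0,0,0,-0.001,0.5],[0,0,0,0,0,-0.001,0.5],[0,0,0,0,0,-0.001,0.5],[0,0,0,0,0,-0.02,0.5],[0,0,0,0,0,-0.07,0.5],[0,0,0,0,0,-0.13,0.5]]]}'; python3 - <<'E'
from h import *
C=[ctrl.read_camera(n) for n in("scene","side")]
p=fit("caddy",C,(500,-164),-.17,70)
for t,u in(("jar",(65,42)),("glue",(-65,42)),("stamp",(-65,-42))):
    n=p[:2]+Ro.from_euler("z",p[3]).as_matrix()[:2,:2]@np.array(u); print(n); fit(t,C,n,p[3] if t=="stamp" else None,50)
g=[ray(c,r["xy"]) for c in C for r in ctrl.place_of("caddy_grip",c)[:1]]
if len(g)==2: print("grip",tri(g))
print(ctrl.sense()["joint_pos"])
step((*p[:2],130),80.3)
E
```

```text
t: 29.35
position: [441.7, -111.2, 183.5]
ee_rot: [-2.401, -2.022, 0.003]
wrist_force: [0.5, -0.7, -0.5]
finger_gap: 43.9
finger_force: 0.0
caddy 2 [499.373, -164.336, -0.899, -0.17] rms px [1.59, 0.45]
[ 570.54988415 -133.95655152]
jar 2 [575.737, -130.57, 11.77] rms px [2.51, 6.51]
[ 442.42949797 -111.93005286]
glue 2 [449.622, -106.65, 8.318] rms px [1.91, 6.31]
[ 428.19699114 -194.71553316]
stamp 2 [437.94, -187.225, -5.692, -0.351] rms px [5.5, 1.73]
grip (array([ 501.26700987, -170.57841046,   88.38193735]), [np.float64(1.8703941947334042), np.float64(1.8703941947334572)])
[-3.01275346e-01 -1.12497968e-01  2.11457874e+00 -2.90689367e-05
  1.14185934e+00 -1.30266894e-01]
row [-0.002, 0.002, 1.569] [-0.0425, 0.0654, 0.0709] t 29.95
```

```bash
python3 -m handwheel '{"moves":[[[0,0,0.18,-0.042,0.065,0,0.5],[0,0,0.36,-0.042,0.065,0,0.5],[0,0,0.54,-0.042,0.065,0,0.5],[0,0,0.72,-0.042,0.065,0,0.5],[0,0,0.9,-0.042,0.065,0,0.5],[0,0,1.08,-0.042,0.065,0,0.5],[0,0,1.26,-0.042,0.065,0,0.5],[0,0,1.44,-0.042,0.065,0,0.5]]]}'; python3 - <<'E'
from h import *
c=ctrl.read_camera("wrist"); save(c,"wrist9.png")
print(ctrl.sense()["joint_pos"][5])
Rz=Ro.from_euler("z",-.17).as_matrix()
L=np.array([[-105,8,96],[-105,-8,96],[105,8,96],[105,-8,96],[0,8,96],[0,-8,96],[60,8,96],[60,-8,96]],float)
print(proj(c,L@Rz.T+[499.5,-164,0]).round().tolist())
# orange-brown bar mask
hsv=cv2.cvtColor(c["frame"],cv2.COLOR_RGB2HSV); m=cv2.inRange(hsv,(5,110,60),(14,255,230))
n,l,st,ce=cv2.connectedComponentsWithStats(m); 
for i in np.argsort(-st[1:,4])[:4]+1: print(st[i],ce[i], cv2.minAreaRect(np.argwhere(l==i)[:,::-1].astype(np.float32)))
step((499.5,-164,85),80.3)
E
```

```text
t: 30.95
position: [499.7, -163.9, 182.9]
ee_rot: [-3.14, 0.073, 0.002]
wrist_force: [0.4, 0.1, -0.1]
finger_gap: 43.9
finger_force: 0.0
1.2579022788380514
[[255.0, 319.0], [272.0, 321.0], [284.0, 79.0], [305.0, 82.0], [268.0, 214.0], [287.0, 216.0], [277.0, 141.0], [297.0, 143.0]]
[ 252   69   63  235 4542] [281.78665786 179.78599736] ((278.0540771484375, 187.17568969726562), (35.01698303222656, 235.74815368652344), 9.462322235107422)
[298 259  22  34 497] [307.87323944 277.71830986] ((307.52996826171875, 275.7099914550781), (33.51686477661133, 20.081832885742188), 81.8698959350586)
[238 260   1   9   9] [238. 264.] ((238.0, 264.0), (8.0, 0.0), -90.0)
[297 252   4   6   6] [298.33333333 254.5       ] ((298.3846130371094, 254.4230499267578), (0.5547001361846924, 5.824352264404297), 33.6900634765625)
row [-0.0, 0.001, 0.118] [-0.0001, 0.0001, 0.1166] t 31.0
```

```bash
python3 - <<'E'
from h import *
c=ctrl.read_camera("wrist")
hsv=cv2.cvtColor(c["frame"],cv2.COLOR_RGB2HSV); m=cv2.inRange(hsv,(5,110,60),(14,255,230))
n,l,st,ce=cv2.connectedComponentsWithStats(m); i=np.argmax(st[1:,4])+1
Rz=Ro.from_euler("z",-.17).as_matrix()
for r in range(80,300,20):
    xs=np.nonzero(l[r]==i)[0]
    e=[(Rz.T@(onz(ray(c,(u,r)),96)-[499.5,-164,0]))[:2].round(1).tolist() for u in(xs.min()-.5,xs.max()+.5)]
    print(r,xs.min(),xs.max(),e)
rows=np.nonzero((l==i).any(1))[0]; print(rows.min(),rows.max())
E
```

```text
80 274 311 [[103.8, 15.1], [107.2, -12.9]]
100 281 300 [[90.3, 8.2], [92.1, -6.7]]
120 278 297 [[75.6, 8.7], [77.4, -6.4]]
140 276 295 [[60.5, 8.5], [62.4, -6.9]]
160 274 292 [[44.9, 8.3], [46.7, -6.6]]
180 272 290 [[28.8, 8.1], [30.6, -7.1]]
200 270 287 [[12.1, 7.8], [13.8, -6.8]]
220 268 285 [[-5.3, 7.6], [-3.6, -7.4]]
240 266 282 [[-23.5, 7.3], [-21.8, -7.1]]
260 264 280 [[-42.5, 7.1], [-40.8, -7.7]]
280 261 278 [[-62.6, 7.7], [-60.7, -8.3]]
69 303
```

```bash
python3 -m handwheel '{"moves":[[[0,0,0.112,0,0,0.02,0.5],[0,0,0.112,0,0,0.05,0.5],[0,0,0.112,0,0,0.08,0.5],[0,0,0.112,0,0,0.105,0.5],[0,0,0.112,0,0,0.116,0.5],[0,0,0.112,0,0,0.116,0.5],[0,0,0.112,0,0,0.116,0.5],[0,0,0.112,0,0,0.116,0.5]]]}' 45; python3 -c "
from h import *
step((499.5,-163.7,85),80.7)"
```

```text
t: 32.05
position: [501.0, -164.4, 68.8]
ee_rot: [3.132, -0.238, 0.004]
wrist_force: [0.2, -0.1, -0.8]
finger_gap: 43.9
finger_force: 0.0
row [0.0, -0.002, 0.011] [-0.0016, -0.0005, 0.0025] t 32.05
```

```bash
python3 -m handwheel '{"moves":[[[0,0,0,0,0,0,0.3],[0,0,0,0,0,0,0.2],[0,0,0,0,0,0,0.1],[0,0,0,0,0,0,0],[0,0,0,0,0,0,0],[0,0,0,0,0,0,0],[0,0,0,0,0,0,0],[0,0,0,0,0,0,0]]]}' 45; python3 -c "
from h import *
s=ctrl.sense(); print(s['torque'],s['wrist_force'])"
```

```text
t: 33.05
position: [500.0, -164.0, 67.7]
ee_rot: [-3.132, 0.239, -0.0]
wrist_force: [-0.9, 1.4, 2.6]
finger_gap: 15.9
finger_force: 45.0
[ 0.27920932  0.27311996 -0.18475749] [-0.90026385  1.42719998  2.64832398]
```

Gripped at 15.9 mm, which matches the 16 mm bar. I'll lift slowly, straight up along tool −z.

```bash
python3 -m handwheel '{"moves":[[[0,0,0,0,0,-0.002,0],[0,0,0,0,0,-0.005,0],[0,0,0,0,0,-0.009,0],[0,0,0,0,0,-0.014,0],[0,0,0,0,0,-0.019,0],[0,0,0,0,0,-0.024,0],[0,0,0,0,0,-0.028,0],[0,0,0,0,0,-0.03,0]]]}' 50; python3 - <<'E'
from h import *
s=ctrl.sense(); print(s['torque'],s['wrist_force'])
C=[ctrl.read_camera(n) for n in("scene","side")]
for c,n in zip(C,"ab"): save(c,"lift_"+n+".png")
fit("caddy",C,(500,-164),-.17,80)
E
```

```text
t: 34.05
position: [500.2, -164.1, 98.0]
ee_rot: [3.132, -0.239, 0.001]
wrist_force: [-1.7, -0.3, -6.0]
finger_gap: 15.4
finger_force: 50.0
[-0.03049632  0.13259833  0.02392175] [-1.66587647 -0.32354724 -6.03722101]
caddy 2 [499.365, -164.044, 24.904, -0.186] rms px [1.37, 4.14]
```

```bash
python3 -m handwheel '{"moves":[[[0,0,0,0,0,-0.005,0],[0,0,0,0,0,-0.013,0],[0,0,0,0,0,-0.023,0],[0,0,0,0,0,-0.035,0],[0,0,0,0,0,-0.047,0],[0,0,0,0,0,-0.058,0],[0,0,0,0,0,-0.066,0],[0,0,0,0,0,-0.071,0]]]}'; python3 -m handwheel '{"moves":[[[0,0,0,0,0,0,0],[0,0,0,0,0,0,0],[0,0,0,0,0,0,0],[0,0,0,0,0,0,0],[0,0,0,0,0,0,0],[0,0,0,0,0,0,0],[0,0,0,0,0,0,0],[0,0,0,0,0,0,0]]]}'; python3 - <<'E'
from h import *
s=ctrl.sense(); print(s['torque'],s['wrist_force'],s['joint_velocities'])
C=[ctrl.read_camera(n) for n in("scene","side")]
O=[]
for c in C:
    for r in ctrl.regions_of("caddy",c)[:1]:
        ys,xs=np.nonzero(r["mask"]); O.append((c,(np.c_[xs,ys]@U.T).max(0)+.25))
def f(p): return np.concatenate([(proj(c,MOD["caddy"]@Ro.from_euler("ZYX",p[3:]).as_matrix().T+p[:3])@U.T).max(0)-h for c,h in O])
q=least_squares(f,[500,-164,100,-.165,0,0],loss="soft_l1",x_scale=[10,10,10,.1,.1,.1]); print(len(O),q.x.round(3),np.sqrt((q.fun**2).mean()))
for t,n in(("jar",(571,-134)),("glue",(443,-112)),("stamp",(428,-195)),("vase",(755,20)),("pencil_cup",(750,-145)),("notebook",(455,-502)),("stapler",(652,376))):
    for c in C: print(t,[(np.round(onz(ray(c,r["xy"]),105 if t in("jar","glue","stamp") else 0)[:2]).tolist(),round(r["score"],2)) for r in ctrl.place_of(t,c)][:5],end=" ")
    print()
E
```

```text
t: 35.25
position: [500.2, -164.1, 169.2]
ee_rot: [3.132, -0.239, 0.001]
wrist_force: [0.6, 0.8, -5.4]
finger_gap: 15.8
finger_force: 50.0
t: 36.25
position: [500.0, -164.0, 168.6]
ee_rot: [3.132, -0.239, 0.0]
wrist_force: [-0.2, -0.1, -4.9]
finger_gap: 15.5
finger_force: 50.0
[-0.08003401  0.11831299  0.01436416] [-0.1650351  -0.1455956  -4.90210849] [ 0.00036508 -0.00015645 -0.00050549 -0.00103179  0.00021966 -0.00047513]
2 [ 5.00801e+02 -1.63557e+02  9.86810e+01 -1.59000e-01 -1.10000e-02
  1.40000e-02] 1.0106977094608105
jar [([569.0, -142.0], 0.66)] jar [] 
glue [([441.0, -124.0], 0.53)] glue [([458.0, -111.0], 0.5), ([427.0, -195.0], 0.38)] 
stamp [([466.0, 213.0], 0.75), ([434.0, -197.0], 0.73), ([563.0, 283.0], 0.64), ([554.0, 138.0], 0.63)] stamp [([428.0, -197.0], 0.91), ([279.0, 55.0], 0.84), ([378.0, 111.0], 0.69), ([370.0, -31.0], 0.61)] 
vase [([750.0, 15.0], 0.6)] vase [([755.0, 19.0], 0.51)] 
pencil_cup [([754.0, -144.0], 0.73)] pencil_cup [([748.0, -161.0], 0.76)] 
notebook [([444.0, -518.0], 0.96)] notebook [([459.0, -506.0], 0.79)] 
stapler [([662.0, 369.0], 0.89)] stapler [([656.0, 383.0], 0.53)]
```

The caddy is up about 99 mm, its tilt is under 1°, it is steady, and all three things are aboard.

```bash
python3 -c "
from workcell import ctrl
print(ctrl.hand_in())"
```

```text
the job is handed in; nothing more can be done
None
```

The jar, glue stick and stamp are in the caddy, which the arm is holding by the middle of its handle about 10 cm up, steady and within about 1° of level. The job is handed in; the stamp may have dropped 3–4 mm on release.

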